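# Slide a circuit board under the sprung clips of an inspection stage

## Task

Pick up the board that carries the tall finned heat sink and lay it flat on the inspection stage in front of the two sprung clips, its bevelled bar towards them. Then slide it gently along the stage, between the side guides, until both clips have ridden up over the bar and snapped down behind it, without ramming the sprung buffer behind the clips or forcing anything. Let go of the board, leave it lying there held by both clips, and leave the other things on the bench alone.

Things in the scene. Friction and masses are not known exactly. Their poses are not given: they have to be found in the camera images.
- heatsink (a point): Centre (half-way up) of the finned aluminium heat sink, 36 long (x) x 30 wide (y) x 40 mm tall; grip it across y. It is fixed on a green circuit board in a smooth black carrier 90 (x) x 80 (y) x 5 mm, about 0.22 kg in all. Axes: x to the carrier's leading edge, z up. The point is 25 mm above the carrier's underside, 63 mm behind its leading and 27 mm ahead of its trailing edge. Starts flat on the bench.
- bar (a point): Middle of the carrier's leading edge, at its underside; same axes as the heat sink. A raised black bar runs along this edge, full width: bevelled from 2 mm high at the edge to 9 mm high 13 mm behind it, then a flat crest 4 mm long, then an upright back wall down to the 5 mm thick board, 17 mm behind the edge.
- stage: Inspection stage fixed to the bench: flat aluminium bed, x from -150 to +130 mm, 130 mm wide, top face 12 mm above the bench. Origin on its centre line at bench level. x = the way the board slides in (roughly away from the robot), y left, z up. The board is first laid flat with its leading edge short of x = -5 mm, e.g. at -50 mm. A clip head up to 24 mm above the bed stands across the far part.
- guides (a point): Point on the stage's centre line, on the bed's top face, at the mouth of the straight part of the side guides (x = -30 mm of the stage). Stage axes. The two dark steel guides, 5 mm high, run 70 mm from here along x, inner faces 83 mm apart (1.5 mm play each side of the carrier); in the 30 mm before this point they flare to about 100 mm apart.
- feet (a point): Nearest place at which the clip feet can stand (stage x = 0, top of bed, stage axes). The clip head is clamped differently each time: the feet are really 0 to 40 mm further on (+x), NOT given, to be felt or seen. Counted from the feet's centres: bar's crest is under them when the leading edge is 13 to 17 mm past, edge touches the buffer at 18 mm, clips have snapped down at 20 mm.
- clip_left (a joint): Lift angle (rad) of the left (+y) steel clip: a level leaf 60 x 14 mm, 16 mm above the bed, hinged at its far end, 26 mm left of the centre line, with a rounded foot (radius 2.5 mm) at its near end, sprung down with 1 to 1.5 N. 0 = down, no board (foot 3 mm over the bed); 0.10 on the bar's crest; 0.033 snapped down behind it; above 0.17 it is bent. Pushing under both clips takes about 4 N, more if pressed down.
- clip_right (a joint): Lift angle (rad) of the right (-y) steel clip: mirror image of the left one, 26 mm right of the centre line.
- buffer (a joint): Compression (m) of the sprung buffer: a rubber-faced plunger 22 mm wide, 9 mm tall, on the centre line between the clips, met by the leading edge at the end of the slide. 0 = untouched, grows as pushed in (+x), 2 N per mm, bottoms at 9 mm. The clips snap at about 1.2 mm; released, it presses the bar back against the feet and stays in by about 1 mm. Beyond 4 mm it is rammed.
- bare_board: Bystander: a flat board in the same black carrier, 90 x 80 x 5 mm, but without heat sink and without raised bar; loose. Origin: centre of its underside.
- spool: Bystander: small blue wire spool, 52 mm across, 35 mm tall, loose, standing on its end. Origin: centre of its underside.
- flux: Bystander: small white bottle, 40 mm across, 85 mm tall, loose. Origin: centre of its underside.

How it is judged:
By the outcome, as a careful person would: the job done as asked, in the order asked, and still so for the second after the job is handed in, with the robot touching nothing.
It also fails if it takes over 61 s, if anything falls off the work surface, if the arm or the gripper's body presses on something with over 40 N, if the wrist force passes 120 N, or if a joint passes its speed limit or range.

## Robot

A 7-joint arm with a two-finger parallel gripper is mounted at the origin on the work surface. World frame = base frame: x ahead of the robot, y to its left, z up, the work surface at z = 0. Lengths are in m, angles in rad, forces in N, time in s.
With the tool pointing down it reaches from about 0.4 to 0.85 m from the base axis. Payload 10.4 kg.
Tool frame: the origin (TCP) lies on the centre line of the jaws, within the pads' length; the fingertips stand 22 mm ahead of it and the grasp point (between the pads) lies 3 mm ahead of it; z points along the fingers, y is the direction in which the jaws open and shut (so a half turn about z gives the same grasp; the last joint's range is limited). The gripper opens to 85 mm and grips with 20 to 120 N. Pads are 22 mm wide; open, the fingers measure 114 mm over their backs; the gripper's body (76 mm by 85 mm) begins 54 mm behind the grasp point. The pads swing forward as they close: fully open they stand 13 mm farther back than shut.
Start: joints at [1.209, 0.332, -0.065, 1.46, 0.022, 1.35, -0.088], TCP at [0.208, -0.589, 0.253] pointing down, gripper open.
Joint ranges: [-2.6, 2.6], [-0.5, 2.12], [-1.47, 1.34], [0.16, 2.42], [-1.27, 4.41], [0.06, 2.06], [-2.6, 2.6]. Speed limits (rad/s): [2.22, 2.22, 2.79, 2.79, 3.14, 3.14, 3.14].

## Interface

Orientations are given as a unit quaternion [x, y, z, w].
In Python, from station import arm, cams gives the robot as it stands. The module is installed in compiled form; this text tells all that it offers.
- The arm moves only by the tool drive_tool, never from a script. Its argument "commands" is a list of rows, each an object with "fingers": the closure, from 0 (fully open) to 1 (shut); "xyz": the shift along the tool's x, y, z in m, a list of three; "angular": the turn, a rotation vector about the tool's x, y, z in degrees, a list of three. A call has 1 to 5 rows; each row is the pose to reach, as a shift and turn from the pose commanded when the call began, along the tool's axes at that moment; what a row does not reach only later rows make up. A row lasts 1/12 s, in which the tool goes at most 41.7 mm and 7.16 degrees, less where a joint would pass 70% of its speed; a pose out of reach is approached as far as the arm can. A call with a gripper value outside its range is refused whole. The fingers move at their own pace and stop on an object; "grip_force" is the grip in N (left out, the last holds). Time passes only in rows, so rows that repeat a pose let the fingers close. It gives the time, the measured TCP pose, the force and the opening at its end, in the units of the state.
- arm.read_state(): the state, without advancing time (a new reading comes with each control period).
- cams.get_image(name): name is "side" or "top" or "wrist"; returns a dict with "img" (420x560x3 uint8, red, green, blue), "K" (3x3 intrinsics, pixels), "T" (4x4, takes a point from camera to world coordinates). Camera axes: x right, y down, z forward; pixel columns grow to the right and rows downward; lengths in m; the calibration is good to about 2 mm. The wrist camera is an equidistant fisheye: a pixel r from the principal point sees the ray r / f radians off the axis. A picture is of the moment at which its call begins. There is no depth.
- arm.hand_in(): hands the job in, once; it reports no verdict.
The state is a dict: "time_s": time; "qpos": joint angles; "joint_vel": joint speeds; "tau": joint torques, N m; "ee_pos": TCP position; "ee_rot": TCP orientation; "contact_force": force on the tool from outside, world axes, zero at the start; "moment": the same for the moment, N m; "gripper_width": finger opening in m.
Only numpy, scipy, OpenCV 4.12 (cv2) and the standard library are available. Lean on these libraries where they do the work, as an engineer would, in place of code of your own. Each camera call takes 0.05 s, during which the arm holds its last target.

## Working session

There is one attempt and no reset: what is moved stays moved. The work goes in short steps, Python scripts to look and compute and a tool call to move; the robot and the scene stay as the last step left them, time stands still between calls to the robot, and variables do not carry over. Pictures are saved under pics/ and viewed, and the job is handed in when it is done.

Besides the shell and the picture viewer there is one more tool, called after "Request:" by a JSON object that holds its "name" and its "arguments". drive_tool: Moves the arm, as the interface text tells. Its arguments: {"type":"object","properties":{"commands":{"type":"array"},"grip_force":{"type":"number"}},"required":["commands"]}

```bash
mkdir -p pics; cat > h.py <<'E'
import numpy as np,cv2
from station import arm,cams
def snap(n,f):
    d=cams.get_image(n); cv2.imwrite('pics/%s.png'%f,d['img'][:,:,::-1]); np.savez('pics/%s.npz'%f,**d); return d
def ray(d,u,v):
    K=d['K'];T=d['T']
    r=np.array([(u-K[0,2])/K[0,0],(v-K[1,2])/K[1,1],1.])
    return T[:3,3],T[:3,:3]@r
def onz(d,u,v,z):
    o,r=ray(d,u,v); return o+r*(z-o[2])/r[2]
def proj(d,p):
    K=d['K'];T=d['T']; c=T[:3,:3].T@(np.array(p)-T[:3,3]); return (K@c/c[2])[:2]
def wray(d,u,v):
    K=d['K'];T=d['T'];a=(u-K[0,2])/K[0,0];b=(v-K[1,2])/K[1,1];t=np.hypot(a,b)
    return T[:3,3],T[:3,:3]@np.array([np.sin(t)*a/t,np.sin(t)*b/t,np.cos(t)])
def wonz(d,u,v,z):
    o,r=wray(d,u,v); return o+r*(z-o[2])/r[2]
def L(f): return dict(np.load('pics/%s.npz'%f))
def crop(f,x0,y0,x1,y1,g):
    i=cv2.imread('pics/%s.png'%f)[y0:y1,x0:x1]; s=min(800/(x1-x0),600/(y1-y0)); cv2.imwrite('pics/%s.png'%g,cv2.resize(i,None,fx=s,fy=s,interpolation=cv2.INTER_CUBIC)); print('scale',s)
E
python3 - <<'E'
from h import *
for n in ['side','top','wrist']:
    d=snap(n,n+'0'); print(n,d['K'].round(1).tolist(),d['T'].round(3).tolist())
s=arm.read_state();print(s)
E
```

```text
side [[390.1, 0.0, 281.2], [0.0, 390.1, 210.8], [0.0, 0.0, 1.0]] [[-0.998, -0.045, 0.044, 0.555], [-0.063, 0.613, -0.787, 0.744], [0.008, -0.789, -0.615, 0.61], [0.0, 0.0, 0.0, 1.0]]
top [[383.0, 0.0, 282.6], [0.0, 383.0, 211.5], [0.0, 0.0, 1.0]] [[-0.019, -0.996, 0.091, 0.487], [-0.999, 0.022, 0.03, -0.016], [-0.032, -0.09, -0.995, 0.991], [0.0, 0.0, 0.0, 1.0]]
wrist [[325.2, 0.0, 276.1], [0.0, 325.2, 209.2], [0.0, 0.0, 1.0]] [[0.332, -0.894, -0.301, 0.285], [-0.943, -0.315, -0.104, -0.563], [-0.002, 0.318, -0.948, 0.374], [0.0, 0.0, 0.0, 1.0]]
{'time_s': 0.15, 'qpos': array([ 1.20941074,  0.3327431 , -0.06471369,  1.46072529,  0.02158312,
        1.34987845, -0.08850984]), 'joint_vel': array([ 4.13213015e-04, -1.05589500e-03,  8.37854870e-04, -2.90633457e-03,
        2.19455387e-03,  6.56932749e-05, -1.48889686e-03]), 'tau': array([ 1.10649995e-03, -6.25827670e+01,  4.94612788e-02, -3.91851068e+01,
        1.64349214e-02,  7.48034130e-03,  3.65718813e-05]), 'ee_pos': array([ 0.20764686, -0.58923785,  0.2526995 ]), 'ee_rot': array([ 9.85685842e-01,  1.68591635e-01, -1.00431459e-04, -5.20323883e-04]), 'contact_force': array([ 0.19462639,  0.4038692 , -0.72022528]), 'moment': array([ 0.04293099, -0.03711532, -0.02311959]), 'gripper_width': 0.08522908702139752}
```

View pics/top0.png

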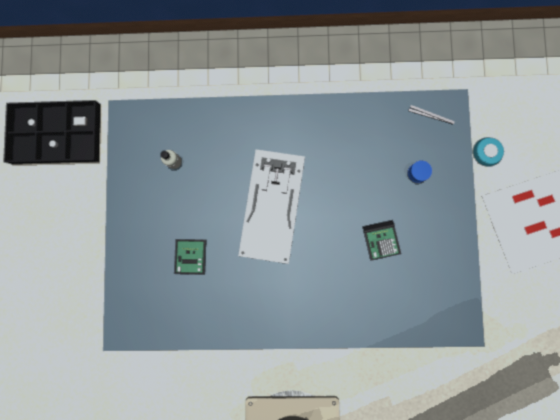

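View pics/side0.png

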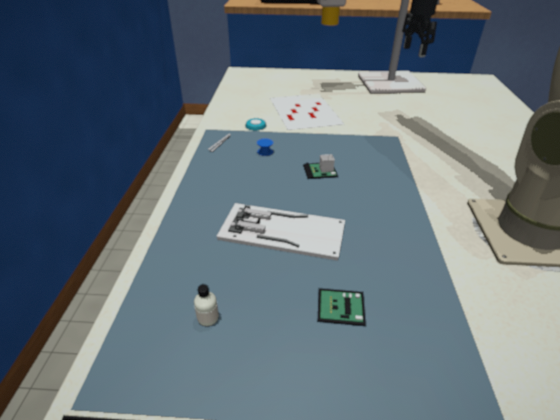

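View pics/wrist0.png

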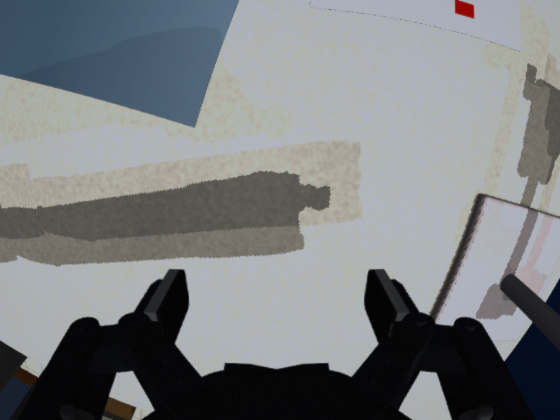

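The top view shows the stage around (272,207), the heat-sink board around (381,240) with its dark bar at the far edge, and the bare board around (190,257). I'll enlarge these.

```bash
python3 - <<'E'
from h import *
crop('top0',345,205,425,265,'c1'); crop('top0',225,140,325,270,'c2'); crop('side0',210,195,360,265,'c3');crop('side0',290,145,350,190,'c4')
E
```

```text
scale 10.0
scale 4.615384615384615
scale 5.333333333333333
scale 13.333333333333334
```

View pics/c1.png

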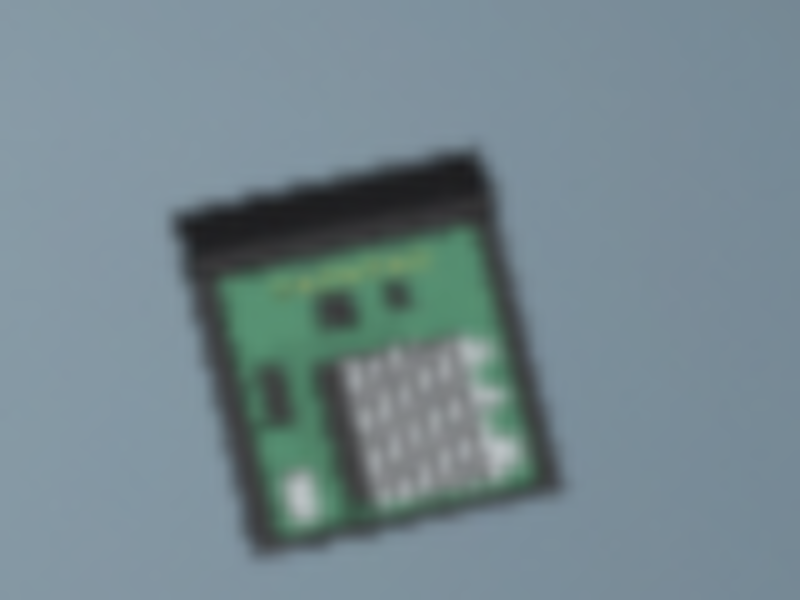

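View pics/c2.png

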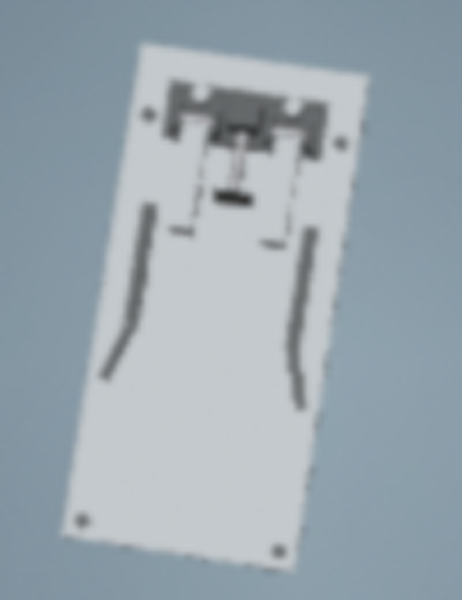

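View pics/c3.png

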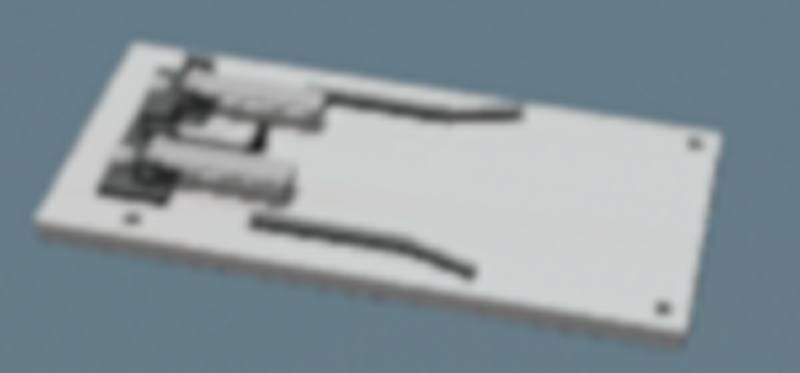

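View pics/c4.png

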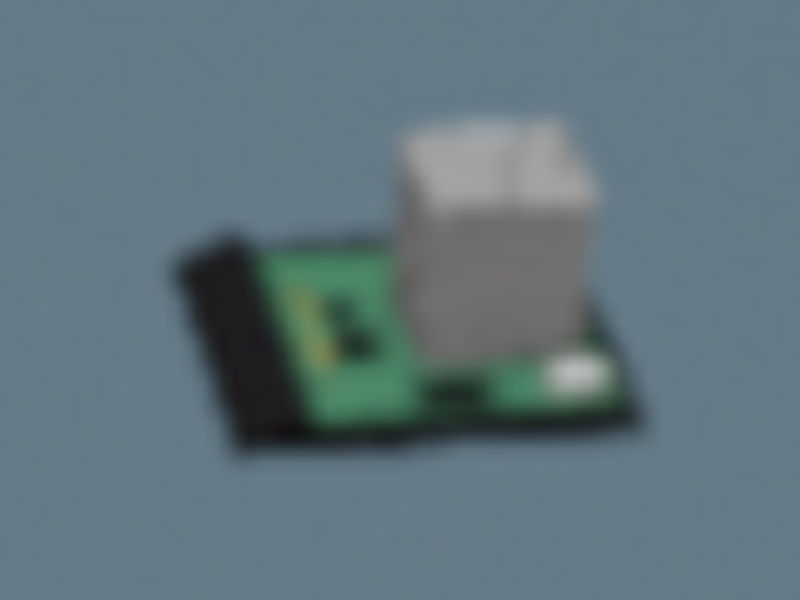

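```bash
cat > m.py <<'E'
from h import *
d=L('top0'); S=600/130
c2=lambda u,v,z: onz(d,225+u/S,140+v/S,z)
c1=lambda u,v,z: onz(d,345+u/10,205+v/10,z)
st=np.array([c2(143,45,.012),c2(367,76,.012),c2(63,535,.012),c2(295,570,.012)])
TL,TR,BL,BR=st
print(st.round(4)); print('len',np.linalg.norm(TL-BL),np.linalg.norm(TR-BR),'w',np.linalg.norm(TL-TR),np.linalg.norm(BL-BR))
ax=(TL+TR-BL-BR)/2; yaw=np.arctan2(ax[1],ax[0]); ay=(TL+BL-TR-BR)/2; print('yaw',np.degrees(yaw),np.degrees(np.arctan2(-ay[0],ay[1])))
X=np.array([np.cos(yaw),np.sin(yaw),0]);Y=np.array([-X[1],X[0],0]); c=st.mean(0); O=c-X*(-.010); O[2]=0; print('O',O)
for n,p in dict(fl=c2(181,231,.016),fr=c2(272,243,.016),buf=c2(233,203,.02),gl=c2(133,325,.017),gr=c2(294,350,.017),glf=c2(150,207,.017),grf=c2(312,230,.017)).items(): print(n,((p-O)@X*1e3).round(1),((p-O)@Y*1e3).round(1))
b=np.array([c1(175,215,.003),c1(478,150,.003),c1(258,553,.004),c1(560,487,.004)])
TL,TR,BL,BR=b
print(b.round(4)); print('len',np.linalg.norm(TL-BL),np.linalg.norm(TR-BR),'w',np.linalg.norm(TL-TR),np.linalg.norm(BL-BR))
ax=(TL+TR-BL-BR)/2; ay=(TL+BL-TR-BR)/2;print('yaw',np.degrees(np.arctan2(ax[1],ax[0])),np.degrees(np.arctan2(-ay[0],ay[1])))
print('ctr',b.mean(0))
print('hs top corners',[c1(*q,.045).round(4).tolist() for q in[(335,360),(470,338),(498,475),(375,505)]])
E
python3 m.py
```

```text
[[ 7.391e-01  8.020e-02  1.200e-02]
 [ 7.180e-01 -4.600e-02  1.200e-02]
 [ 4.644e-01  1.280e-01  1.200e-02]
 [ 4.430e-01  1.000e-04  1.200e-02]]
len 0.2788614851488017 0.2788192946142475 w 0.12789827308290586 0.12958952776531565
yaw -9.694745730823778 -9.522411389083173
O [0.60096761 0.03888572 0.        ]
fl 26.9 25.9
fr 27.6 -25.4
buf 46.1 -0.8
gl -29.2 44.1
gr -29.8 -46.4
glf 37.6 45.0
grf 37.9 -46.4
[[ 0.5334 -0.1904  0.003 ]
 [ 0.5485 -0.2682  0.003 ]
 [ 0.447  -0.208   0.004 ]
 [ 0.4623 -0.2848  0.004 ]]
len 0.08814660657046475 0.08776116239140906 w 0.07925612291683108 0.07831683593054296
yaw 11.186953158650537 11.107865624690227
ctr [ 0.49782591 -0.23782932  0.0035    ]
hs top corners [[0.4952, -0.2205, 0.045], [0.4999, -0.2535, 0.045], [0.4665, -0.2588, 0.045], [0.4598, -0.2287, 0.045]]
```

```bash
cat > go.py <<'E'
from h import *
from scipy.spatial.transform import Rotation as R
def go(x,y,z,yaw):
    s=arm.read_state(); r0=R.from_quat(s['ee_rot']); 
    a=np.radians(yaw); M=np.column_stack([[np.cos(a),np.sin(a),0],[np.sin(a),-np.cos(a),0],[0,0,-1]])
    r1=R.from_matrix(M)
    print('d mm',(r0.inv().apply(np.array([x,y,z])-s['ee_pos'])*1e3).round(1),'rot deg',np.degrees((r0.inv()*r1).as_rotvec()).round(2),'yaw now',np.degrees(np.arctan2(r0.as_matrix()[1,0],r0.as_matrix()[0,0])).round(2),'F',s['contact_force'].round(1),'M',s['moment'].round(2),'t',s['time_s'],'w',s['gripper_width'],'p',(s['ee_pos']*1e3).round(1))
E
python3 -c "
from go import *
go(.4801,-.241,.15,11.15)"
```

```text
d mm [ 372.7 -237.8  102.9] rot deg [-0.06  0.01  8.26] yaw now 19.41 F [ 0.2  0.4 -0.7] M [ 0.04 -0.04 -0.02] t 0.15 w 0.08522908702139752 p [ 207.6 -589.2  252.7]
```

Request:
{"name": "drive_tool", "arguments": {"commands": [{"fingers": 0,"xyz": [0.033,-0.021,0.005],"angular": [0,0,2]},{"fingers": 0,"xyz": [0.066,-0.042,0.01],"angular": [0,0,4]},{"fingers": 0,"xyz": [0.099,-0.063,0.02],"angular": [0,0,8.26]},{"fingers": 0,"xyz": [0.132,-0.084,0.03],"angular": [0,0,8.26]},{"fingers": 0,"xyz": [0.165,-0.105,0.04],"angular": [0,0,8.26]}], "grip_force": 30}}

```text
time_s: 0.57
ee_pos: [0.3292, -0.4339, 0.2129]
ee_rot: [0.995, 0.097, 0.0, 0.0]
contact_force: [0.6, -0.5, -0.2]
gripper_width: 0.0853
```

```bash
python3 -c "
from go import *
go(.4801,-.241,.15,11.15)"
```

```text
d mm [ 185.2 -160.3   62.8] rot deg [ 0.01  0.   -0.04] yaw now 11.11 F [ 0.6 -0.5 -0.2] M [-0.07 -0.06  0.  ] t 0.5667 w 0.08531160707513696 p [ 329.2 -433.9  212.9]
```

Request:
{"name": "drive_tool", "arguments": {"commands": [{"fingers": 0,"xyz": [0.03,-0.026,0.01],"angular": [0,0,0]},{"fingers": 0,"xyz": [0.06,-0.052,0.02],"angular": [0,0,0]},{"fingers": 0,"xyz": [0.09,-0.078,0.03],"angular": [0,0,0]},{"fingers": 0,"xyz": [0.12,-0.104,0.04],"angular": [0,0,0]},{"fingers": 0,"xyz": [0.148,-0.128,0.05],"angular": [0,0,0]}]}}

```text
time_s: 0.98
ee_pos: [0.4499, -0.2792, 0.1629]
ee_rot: [0.995, 0.097, 0.0, -0.0]
contact_force: [0.3, -0.0, -0.6]
gripper_width: 0.0854
```

Request:
{"name": "drive_tool", "arguments": {"commands": [{"fingers": 0,"xyz": [0.02,-0.017,0.007],"angular": [0,0,0]},{"fingers": 0,"xyz": [0.037,-0.032,0.0128],"angular": [0,0,0]},{"fingers": 0,"xyz": [0.037,-0.032,0.0128],"angular": [0,0,0]},{"fingers": 0,"xyz": [0.037,-0.032,0.0128],"angular": [0,0,0]}]}}

```text
time_s: 1.32
ee_pos: [0.4794, -0.2415, 0.15]
ee_rot: [0.995, 0.099, -0.0, -0.0]
contact_force: [-0.6, -0.9, 0.2]
gripper_width: 0.0854
```

```bash
python3 -c "
from go import *
go(.4801,-.241,.15,11.15)
d=snap('wrist','w1');snap('top','t1')"
```

```text
d mm [ 0.8 -0.3 -0. ] rot deg [-0.05  0.04  0.17] yaw now 11.32 F [-0.6 -0.9  0.2] M [-0.01  0.01  0.02] t 1.3167 w 0.08538709829958253 p [ 479.4 -241.5  150. ]
```

View pics/w1.png

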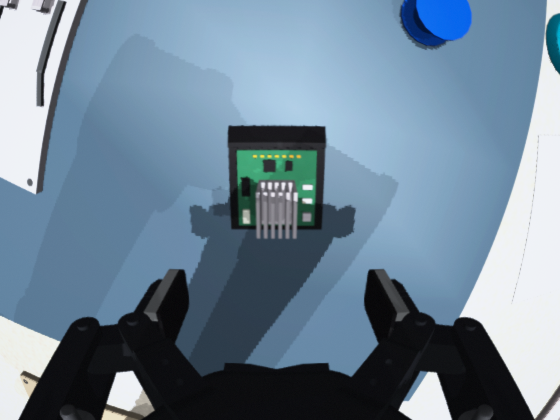

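The wrist view shows the board square to the jaws, with its bar along row 127, rear corners at (231,229) and (323,229), and the heat sink centred at column 276. I'll check those numerically.

```bash
python3 -c "
from go import *
d=L('w1')
X=np.array([np.cos(np.radians(11.15)),np.sin(np.radians(11.15)),0]);Y=np.array([-X[1],X[0],0])
t=np.array([.4794,-.2415,0])
for u,v,z in [(231,229,.004),(323,229,.004),(229,127,.002),(326,127,.002),(256,238,.045),(297,238,.045),(258,183,.045),(294,183,.045)]:
  p=wonz(d,u,v,z); print(((p-t)@X*1e3).round(1),((p-t)@Y*1e3).round(1))
"
```

```text
-27.2 39.8
-27.0 -42.3
62.5 38.8
62.7 -41.5
-17.8 14.8
-17.7 -16.3
25.1 12.6
25.2 -13.2
```

Request:
{"name": "drive_tool", "arguments": {"commands": [{"fingers": 0,"xyz": [0.0008,0.0002,0.035],"angular": [0,0,0.1]},{"fingers": 0,"xyz": [0.0008,0.0002,0.07],"angular": [0,0,0.1]},{"fingers": 0,"xyz": [0.0008,0.0002,0.095],"angular": [0,0,0.1]},{"fingers": 0,"xyz": [0.0008,0.0002,0.108],"angular": [0,0,0.1]},{"fingers": 0,"xyz": [0.0008,0.0002,0.1155],"angular": [0,0,0.1]}]}}

```text
time_s: 1.83
ee_pos: [0.478, -0.2438, 0.0331]
ee_rot: [0.995, 0.095, -0.001, -0.0]
contact_force: [-0.3, -0.6, 0.4]
gripper_width: 0.0854
```

Request:
{"name": "drive_tool", "arguments": {"commands": [{"fingers": 0.4,"xyz": [0,0,0],"angular": [0,0,0]},{"fingers": 0.55,"xyz": [0,0,0],"angular": [0,0,0]},{"fingers": 0.65,"xyz": [0,0,0],"angular": [0,0,0]},{"fingers": 0.75,"xyz": [0,0,0],"angular": [0,0,0]},{"fingers": 0.85,"xyz": [0,0,0],"angular": [0,0,0]}], "grip_force": 40}}

```text
time_s: 2.25
ee_pos: [0.4806, -0.2433, 0.0363]
ee_rot: [0.995, 0.096, 0.001, 0.001]
contact_force: [1.1, -1.4, 0.6]
gripper_width: 0.0296
```

Request:
{"name": "drive_tool", "arguments": {"commands": [{"fingers": 0.9,"xyz": [0,0,0],"angular": [0,0,0]},{"fingers": 0.9,"xyz": [0,0,0],"angular": [0,0,0]},{"fingers": 0.9,"xyz": [0,0,0],"angular": [0,0,0]},{"fingers": 0.9,"xyz": [0,0,0],"angular": [0,0,0]}], "grip_force": 40}}

```text
time_s: 2.58
ee_pos: [0.4806, -0.2433, 0.0363]
ee_rot: [0.995, 0.096, 0.001, 0.001]
contact_force: [-1.1, -0.6, 6.9]
gripper_width: 0.0294
```

```bash
python3 -c "
from go import *
go(.4801,-.241,.034,11.15)
d=snap('wrist','w2');snap('side','s2')
crop('s2',250,80,400,190,'s2c')"
```

```text
d mm [-0.1 -2.4  2.3] rot deg [ 0.09 -0.09 -0.1 ] yaw now 11.05 F [-1.1 -0.6  6.9] M [0.14 0.27 0.02] t 2.5833 w 0.029403949172563854 p [ 480.6 -243.3   36.3]
scale 5.333333333333333
```

View pics/w2.png

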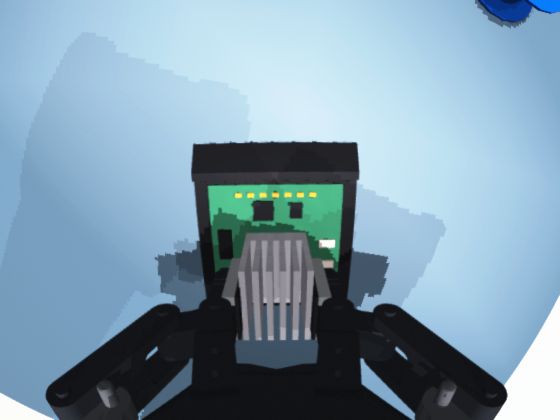

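View pics/s2c.png

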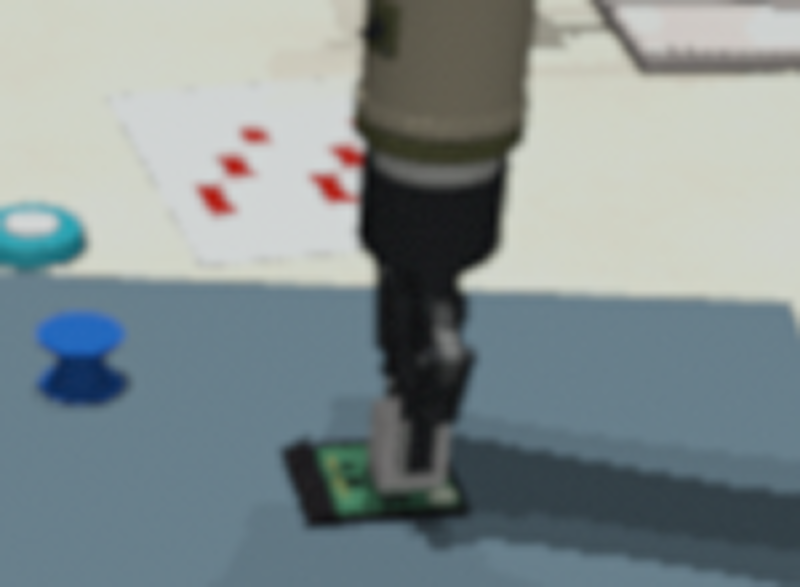

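The width of 29.4 mm matches the heat sink. I'll lift and check the hold.

Request:
{"name": "drive_tool", "arguments": {"commands": [{"fingers": 0.9,"xyz": [0,0,-0.003],"angular": [0,0,0]},{"fingers": 0.9,"xyz": [0,0,-0.01],"angular": [0,0,0]},{"fingers": 0.9,"xyz": [0,0,-0.025],"angular": [0,0,0]},{"fingers": 0.9,"xyz": [0,0,-0.05],"angular": [0,0,0]},{"fingers": 0.9,"xyz": [0,0,-0.08],"angular": [0,0,0]}]}}

```text
time_s: 3.1
ee_pos: [0.4785, -0.2423, 0.1148]
ee_rot: [0.995, 0.096, -0.001, -0.001]
contact_force: [1.1, -0.5, -2.6]
gripper_width: 0.0291
```

Request:
{"name": "drive_tool", "arguments": {"commands": [{"fingers": 0.9,"xyz": [0,0,0],"angular": [0,0,0]},{"fingers": 0.9,"xyz": [0,0,0],"angular": [0,0,0]}]}}

```text
time_s: 3.27
ee_pos: [0.4807, -0.2433, 0.1168]
ee_rot: [0.995, 0.096, 0.001, 0.001]
contact_force: [-0.8, 0.2, -3.2]
gripper_width: 0.0294
```

```bash
python3 -c "
from go import *
go(.4801,-.241,.114,11.15)
d=snap('wrist','w3');snap('side','s3');go(.4801,-.241,.114,11.15)
crop('s3',250,60,400,170,'s3c')"
```

```text
d mm [-0.1 -2.4  2.8] rot deg [ 0.13 -0.14 -0.1 ] yaw now 11.05 F [-0.8  0.2 -3.2] M [0.05 0.04 0.03] t 3.2667 w 0.029364299422047612 p [ 480.7 -243.3  116.8]
d mm [ 1.3 -1.5  0.3] rot deg [-0.03  0.06 -0.1 ] yaw now 11.05 F [-0.9 -0.  -3. ] M [-0.03  0.06 -0.05] t 3.3667 w 0.029356864239189994 p [ 479.2 -242.7  114.3]
scale 5.333333333333333
```

View pics/w3.png

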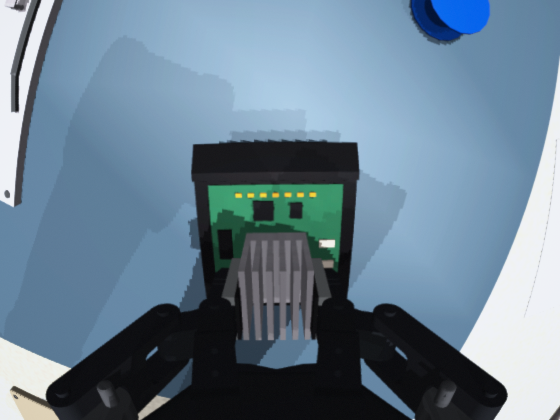

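View pics/s3c.png

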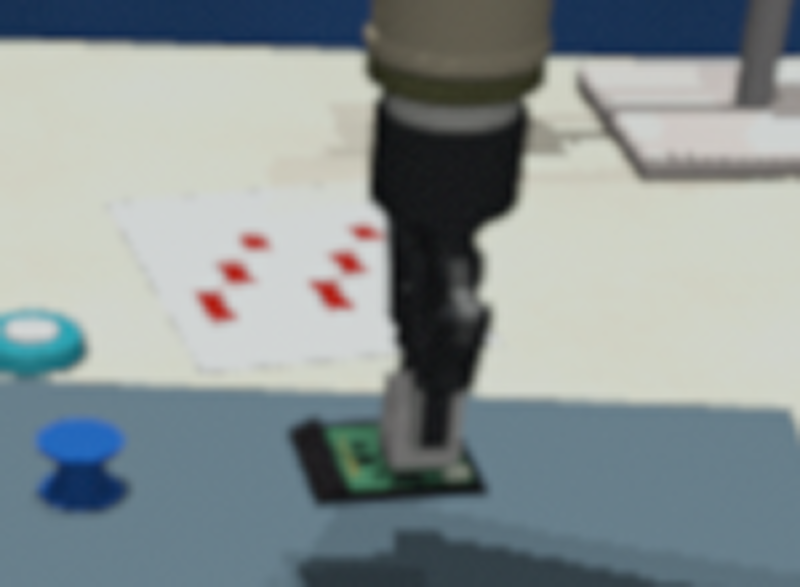

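```bash
python3 -c "
from go import *
for i in range(12):
  s=arm.read_state();print(s['time_s'],(s['ee_pos']*1e3).round(1),s['contact_force'].round(1),np.abs(s['joint_vel']).max().round(3),s['ee_rot'].round(4));cams.get_image('top')
"
```

```text
3.3667 [ 479.2 -242.7  114.3] [-0.9 -0.  -3. ] 0.017 [ 9.954e-01  9.630e-02 -6.000e-04 -2.000e-04]
3.4167 [ 479.  -242.6  113.8] [ 0.3  0.6 -2.4] 0.009 [ 9.954e-01  9.630e-02 -9.000e-04 -5.000e-04]
3.4667 [ 479.  -242.5  113.7] [-0.6  0.2 -3.3] 0.005 [ 9.953e-01  9.630e-02 -1.000e-03 -6.000e-04]
3.5167 [ 479.1 -242.5  113.8] [-0.4  0.2 -3.1] 0.005 [ 9.953e-01  9.630e-02 -1.000e-03 -6.000e-04]
3.5667 [ 479.2 -242.6  113.9] [ 0.3 -0.7 -2.3] 0.004 [ 9.953e-01  9.630e-02 -8.000e-04 -5.000e-04]
3.6167 [ 479.4 -242.7  114.1] [-1.1 -0.1 -2.5] 0.006 [ 9.953e-01  9.640e-02 -6.000e-04 -4.000e-04]
3.6667 [ 479.5 -242.7  114.3] [ 0.4  0.5 -2.3] 0.006 [ 9.954e-01  9.630e-02 -5.000e-04 -4.000e-04]
3.7167 [ 479.6 -242.7  114.5] [ 0.9 -0.7 -3.7] 0.004 [ 9.953e-01  9.630e-02 -4.000e-04 -3.000e-04]
3.7667 [ 479.7 -242.8  114.6] [-0.5 -0.4 -2.6] 0.004 [ 9.954e-01  9.630e-02 -3.000e-04 -2.000e-04]
3.8167 [ 479.8 -242.8  114.7] [-0.1  0.4 -3.3] 0.003 [ 9.954e-01  9.630e-02 -2.000e-04 -1.000e-04]
3.8667 [ 479.8 -242.9  114.8] [-0.1 -0.3 -3.4] 0.003 [ 9.954e-01  9.630e-02 -1.000e-04 -1.000e-04]
3.9167 [ 479.8 -242.9  114.9] [-0.1  0.3 -3.3] 0.002 [ 0.9954  0.0963 -0.     -0.    ]
```

```bash
python3 -c "
from go import *
go(.4846,.0586,.110,-9.6)"
```

```text
d mm [  62.5 -295.     5. ] rot deg [ 0.    0.   20.65] yaw now 11.05 F [-0.9  0.3 -2.6] M [-0.01 -0.04 -0.04] t 3.9667 w 0.029338971994833495 p [ 479.9 -242.9  115. ]
```

Request:
{"name": "drive_tool", "arguments": {"commands": [{"fingers": 0.9,"xyz": [0.004,-0.02,0],"angular": [0,0,1.5]},{"fingers": 0.9,"xyz": [0.01,-0.048,0],"angular": [0,0,3.5]},{"fingers": 0.9,"xyz": [0.017,-0.08,0],"angular": [0,0,6]},{"fingers": 0.9,"xyz": [0.024,-0.112,0],"angular": [0,0,8.5]},{"fingers": 0.9,"xyz": [0.031,-0.144,0],"angular": [0,0,11]}]}}

```text
time_s: 4.38
ee_pos: [0.4825, -0.0943, 0.1152]
ee_rot: [1.0, -0.001, 0.0, 0.0]
contact_force: [0.9, 1.2, -3.4]
gripper_width: 0.0293
```

```bash
python3 -c "
from go import *
go(.4846,.0586,.110,-9.6)"
```

```text
d mm [   1.8 -152.9    5.1] rot deg [ 0.01 -0.02  9.5 ] yaw now -0.1 F [ 0.9  1.2 -3.4] M [ 0.02 -0.08  0.02] t 4.3833 w 0.02927106206298453 p [482.5 -94.3 115.2]
```

Request:
{"name": "drive_tool", "arguments": {"commands": [{"fingers": 0.9,"xyz": [0.0,-0.032,0],"angular": [0,0,2.5]},{"fingers": 0.9,"xyz": [0.001,-0.064,0],"angular": [0,0,5]},{"fingers": 0.9,"xyz": [0.002,-0.096,0],"angular": [0,0,7.5]},{"fingers": 0.9,"xyz": [0.002,-0.125,0.003],"angular": [0,0,9.5]},{"fingers": 0.9,"xyz": [0.002,-0.145,0.005],"angular": [0,0,9.5]}]}}

```text
time_s: 4.8
ee_pos: [0.4844, 0.0525, 0.1103]
ee_rot: [0.997, -0.082, 0.0, -0.0]
contact_force: [0.8, 0.0, -3.1]
gripper_width: 0.0295
```

Request:
{"name": "drive_tool", "arguments": {"commands": [{"fingers": 0.9,"xyz": [0,-0.008,0.015],"angular": [0,0,0]},{"fingers": 0.9,"xyz": [0,-0.008,0.025],"angular": [0,0,0]},{"fingers": 0.9,"xyz": [0,-0.008,0.03],"angular": [0,0,0]},{"fingers": 0.9,"xyz": [0,-0.008,0.03],"angular": [0,0,0]},{"fingers": 0.9,"xyz": [0,-0.008,0.03],"angular": [0,0,0]}]}}

```text
time_s: 5.22
ee_pos: [0.4858, 0.056, 0.0799]
ee_rot: [0.997, -0.083, -0.0, 0.0]
contact_force: [0.2, -0.3, -1.8]
gripper_width: 0.0292
```

Request:
{"name": "drive_tool", "arguments": {"commands": [{"fingers": 0.9,"xyz": [0,0,0],"angular": [0,0,0]},{"fingers": 0.9,"xyz": [0,0,0],"angular": [0,0,0]},{"fingers": 0.9,"xyz": [0,0,0],"angular": [0,0,0]},{"fingers": 0.9,"xyz": [0,0,0],"angular": [0,0,0]},{"fingers": 0.9,"xyz": [0,0,0],"angular": [0,0,0]}]}}

```text
time_s: 5.63
ee_pos: [0.486, 0.0572, 0.0802]
ee_rot: [0.997, -0.082, 0.0, 0.0]
contact_force: [-0.2, -0.1, -3.1]
gripper_width: 0.0293
```

```bash
python3 -c "
from go import *
d=snap('wrist','w4');snap('side','s4');snap('top','t4');go(.4846,.0586,.08,-9.6)
crop('s4',200,140,370,265,'s4c')"
```

```text
d mm [-1.5 -1.1  0.1] rot deg [ 0.   -0.01  0.15] yaw now -9.45 F [-0.4  0.5 -2.3] M [0.02 0.03 0.02] t 5.7833 w 0.029298995710234775 p [485.9  57.2  80.1]
scale 4.705882352941177
```

View pics/w4.png

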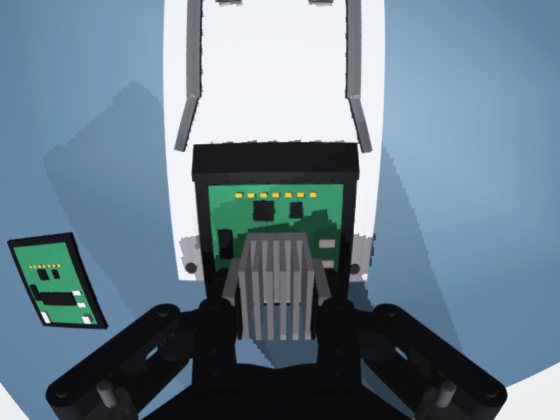

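View pics/s4c.png

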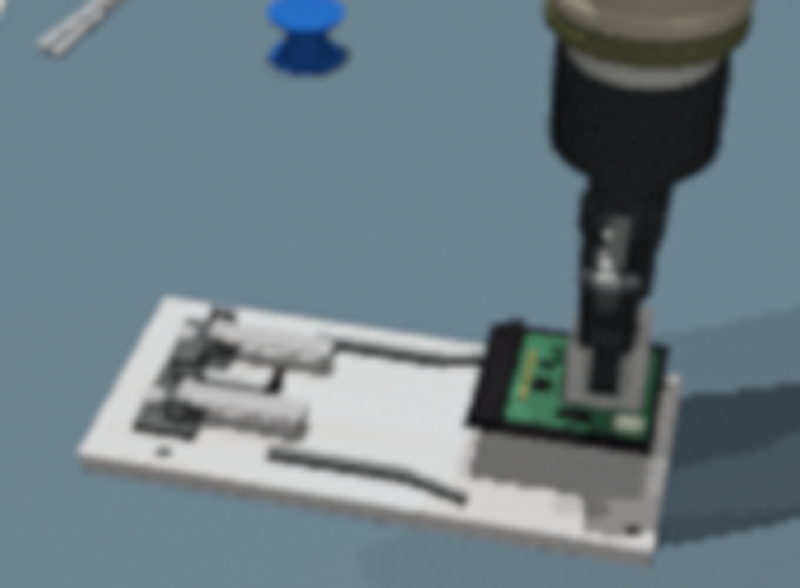

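```bash
python3 -c "
from go import *
crop('w4',160,0,400,180,'w4c')"
```

```text
scale 3.3333333333333335
```

View pics/w4c.png

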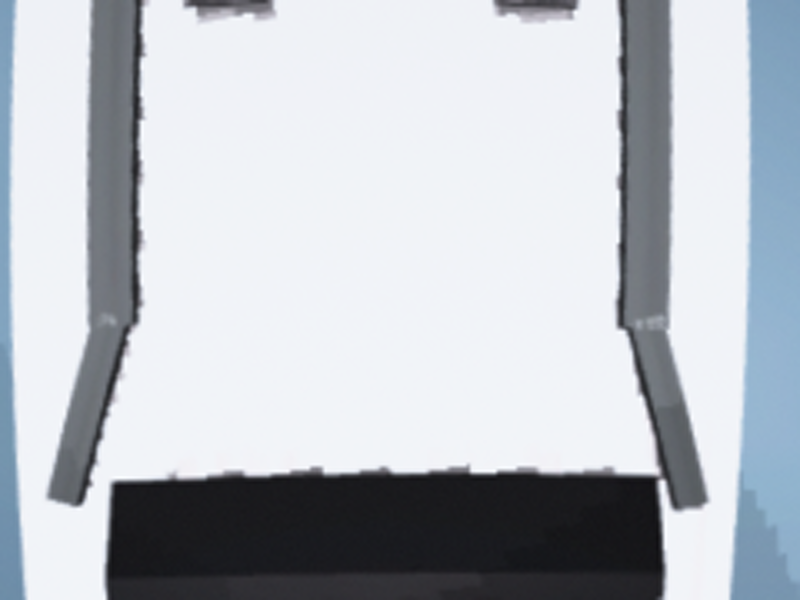

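```bash
python3 -c "
from go import *
d=L('w4'); p0=np.array([.4859,.0572,0]); a=np.radians(-9.45)
X=np.array([np.cos(a),np.sin(a),0]);Y=np.array([-X[1],X[0],0])
for n,u,v,z in [('gl',133,322,.017),('gr',624,325,.017),('glf',139,40,.017),('grf',622,40,.017),('bl',112,482,.0466),('br',657,478,.0466),('fl',230,10,.016),('fr',537,10,.016),('sl0',10,270,.012),('sr0',748,270,.012),('sl1',18,20,.012),('sr1',747,20,.012)]:
  p=wonz(d,160+u*.3,v*.3,z); print(n,((p-p0)@X*1e3).round(1),((p-p0)@Y*1e3).round(1))
"
```

```text
gl 87.1 42.4
gr 86.4 -40.9
glf 137.4 41.3
grf 137.1 -40.5
bl 62.9 39.5
br 63.5 -40.2
fl 142.1 25.8
fr 142.0 -26.1
sl0 98.2 66.2
sr0 97.9 -64.7
sl1 145.5 65.0
sr1 145.2 -64.8
```

Request:
{"name": "drive_tool", "arguments": {"commands": [{"fingers": 0.9,"xyz": [0,-0.001,0.008],"angular": [0,0,0.3]},{"fingers": 0.9,"xyz": [0,-0.001,0.017],"angular": [0,0,0.3]},{"fingers": 0.9,"xyz": [0,-0.001,0.025],"angular": [0,0,0.3]},{"fingers": 0.9,"xyz": [0,-0.001,0.029],"angular": [0,0,0.3]},{"fingers": 0.9,"xyz": [0,-0.001,0.029],"angular": [0,0,0.3]}]}}

```text
time_s: 6.2
ee_pos: [0.485, 0.0582, 0.0494]
ee_rot: [0.996, -0.085, -0.001, 0.0]
contact_force: [-0.3, 0.9, -2.3]
gripper_width: 0.0296
```

Request:
{"name": "drive_tool", "arguments": {"commands": [{"fingers": 0.9,"xyz": [0,0,0],"angular": [0,0,0]},{"fingers": 0.9,"xyz": [0,0,0],"angular": [0,0,0]},{"fingers": 0.9,"xyz": [0,0,0],"angular": [0,0,0]},{"fingers": 0.9,"xyz": [0,0,0],"angular": [0,0,0]},{"fingers": 0.9,"xyz": [0,0,0],"angular": [0,0,0]}]}}

```text
time_s: 6.62
ee_pos: [0.4862, 0.0582, 0.0513]
ee_rot: [0.996, -0.085, 0.0, 0.0]
contact_force: [-0.2, 0.6, -2.4]
gripper_width: 0.0294
```

Request:
{"name": "drive_tool", "arguments": {"commands": [{"fingers": 0.9,"xyz": [0,0,0.0005],"angular": [0,0,0]},{"fingers": 0.9,"xyz": [0,0,0.001],"angular": [0,0,0]},{"fingers": 0.9,"xyz": [0,0,0.0015],"angular": [0,0,0]},{"fingers": 0.9,"xyz": [0,0,0.0015],"angular": [0,0,0]},{"fingers": 0.9,"xyz": [0,0,0.0015],"angular": [0,0,0]}]}}

```text
time_s: 7.03
ee_pos: [0.486, 0.0583, 0.0494]
ee_rot: [0.996, -0.085, -0.0, 0.0]
contact_force: [0.7, 1.1, -3.1]
gripper_width: 0.0294
```

```bash
python3 -c "
from go import *
for i in range(6): go(.4846,.0586,.048,-9.75); cams.get_image('top')"
```

```text
d mm [-1.4 -0.1  1.4] rot deg [0.   0.01 0.  ] yaw now -9.75 F [ 0.7  1.1 -3.1] M [-0.01  0.    0.04] t 7.0333 w 0.02936688544730519 p [486.   58.3  49.4]
d mm [-1.4 -0.1  1.5] rot deg [0. 0. 0.] yaw now -9.75 F [ 0.4 -0.6 -1.8] M [-0.    0.07 -0.03] t 7.0833 w 0.02950766505205548 p [486.   58.2  49.5]
d mm [-1.5 -0.1  1.5] rot deg [ 0. -0.  0.] yaw now -9.75 F [ 1.1 -0.2 -2.6] M [-0.    0.05  0.  ] t 7.1333 w 0.02932662340092392 p [486.   58.3  49.5]
d mm [-1.5 -0.1  1.5] rot deg [ 0.   -0.01 -0.  ] yaw now -9.75 F [ 0.5 -0.  -3.2] M [-0.02 -0.01  0.03] t 7.1833 w 0.02951280347842931 p [486.   58.2  49.5]
d mm [-1.5 -0.1  1.5] rot deg [ 0. -0.  0.] yaw now -9.75 F [-0.9  0.5 -2.3] M [ 0.04  0.03 -0.01] t 7.2333 w 0.02937795755985081 p [486.   58.2  49.5]
d mm [-1.5 -0.1  1.5] rot deg [ 0. -0.  0.] yaw now -9.75 F [ 0.1 -0.4 -2.1] M [-0.03  0.02 -0.05] t 7.2833 w 0.029601190809814333 p [486.   58.3  49.5]
```

Free at z = 49.5 mm. I'll feel down in small steps.

Request:
{"name": "drive_tool", "arguments": {"commands": [{"fingers": 0.9,"xyz": [0,0,0.0005],"angular": [0,0,0]},{"fingers": 0.9,"xyz": [0,0,0.001],"angular": [0,0,0]},{"fingers": 0.9,"xyz": [0,0,0.001],"angular": [0,0,0]},{"fingers": 0.9,"xyz": [0,0,0.001],"angular": [0,0,0]},{"fingers": 0.9,"xyz": [0,0,0.001],"angular": [0,0,0]}]}}

```text
time_s: 7.75
ee_pos: [0.486, 0.0582, 0.0485]
ee_rot: [0.996, -0.085, 0.0, 0.0]
contact_force: [-0.8, -0.4, -3.6]
gripper_width: 0.0295
```

Request:
{"name": "drive_tool", "arguments": {"commands": [{"fingers": 0.9,"xyz": [0,0,0.0005],"angular": [0,0,0]},{"fingers": 0.9,"xyz": [0,0,0.0005],"angular": [0,0,0]},{"fingers": 0.9,"xyz": [0,0,0.0005],"angular": [0,0,0]},{"fingers": 0.9,"xyz": [0,0,0.0005],"angular": [0,0,0]}]}}

```text
time_s: 8.08
ee_pos: [0.4862, 0.0583, 0.0483]
ee_rot: [0.996, -0.085, 0.0, 0.0]
contact_force: [-2.0, 0.9, 3.9]
gripper_width: 0.0293
```

Request:
{"name": "drive_tool", "arguments": {"commands": [{"fingers": 0.9,"xyz": [0,0,0.0005],"angular": [0,0,0]},{"fingers": 0.9,"xyz": [0,0,0.0005],"angular": [0,0,0]},{"fingers": 0.9,"xyz": [0,0,0.0005],"angular": [0,0,0]},{"fingers": 0.9,"xyz": [0,0,0.0005],"angular": [0,0,0]}]}}

```text
time_s: 8.42
ee_pos: [0.4864, 0.0583, 0.0483]
ee_rot: [0.996, -0.085, 0.0, 0.0]
contact_force: [-4.2, -0.0, 11.3]
gripper_width: 0.0291
```

Request:
{"name": "drive_tool", "arguments": {"commands": [{"fingers": 0.9,"xyz": [0,0,0],"angular": [0,0,0]},{"fingers": 0.9,"xyz": [0,0,0],"angular": [0,0,0]},{"fingers": 0.9,"xyz": [0,0,0],"angular": [0,0,0]},{"fingers": 0.9,"xyz": [0,0,0],"angular": [0,0,0]}]}}

```text
time_s: 8.75
ee_pos: [0.4864, 0.0583, 0.0483]
ee_rot: [0.996, -0.085, 0.0, 0.0]
contact_force: [-4.9, -0.5, 10.8]
gripper_width: 0.0295
```

```bash
python3 -c "
from go import *
for i in range(3): go(.4846,.0586,.048,-9.75); cams.get_image('top')"
```

```text
d mm [-1.8  0.   0.3] rot deg [ 0.01 -0.05 -0.  ] yaw now -9.75 F [-4.9 -0.5 10.8] M [-0.17  0.89 -0.03] t 8.75 w 0.029521591733030154 p [486.4  58.3  48.3]
d mm [-1.8  0.   0.3] rot deg [ 0.01 -0.05 -0.  ] yaw now -9.75 F [-4.6 -1.3 10.7] M [-0.16  0.88 -0.05] t 8.8 w 0.029302485332209464 p [486.4  58.3  48.3]
d mm [-1.8  0.   0.3] rot deg [ 0.01 -0.05 -0.  ] yaw now -9.75 F [-4.2 -1.3 11. ] M [-0.2   0.96 -0.04] t 8.85 w 0.029648008515604677 p [486.4  58.3  48.3]
```

Request:
{"name": "drive_tool", "arguments": {"commands": [{"fingers": 0.9,"xyz": [0,0,-0.0008],"angular": [0,0,0]},{"fingers": 0.9,"xyz": [0.002,0,-0.0008],"angular": [0,0,0]},{"fingers": 0.9,"xyz": [0.005,0,-0.0008],"angular": [0,0,0]},{"fingers": 0.9,"xyz": [0.008,0,-0.0008],"angular": [0,0,0]},{"fingers": 0.9,"xyz": [0.01,0,-0.0008],"angular": [0,0,0]}]}}

```text
time_s: 9.32
ee_pos: [0.4964, 0.0565, 0.0483]
ee_rot: [0.996, -0.085, 0.0, -0.0]
contact_force: [-1.2, 0.1, 2.9]
gripper_width: 0.0294
```

Request:
{"name": "drive_tool", "arguments": {"commands": [{"fingers": 0.9,"xyz": [0.002,0,0],"angular": [0,0,0]},{"fingers": 0.9,"xyz": [0.005,0,0],"angular": [0,0,0]},{"fingers": 0.9,"xyz": [0.008,0,0],"angular": [0,0,0]},{"fingers": 0.9,"xyz": [0.01,0,0],"angular": [0,0,0]},{"fingers": 0.9,"xyz": [0.01,0,0],"angular": [0,0,0]}]}}

```text
time_s: 9.73
ee_pos: [0.5064, 0.0547, 0.0483]
ee_rot: [0.996, -0.085, 0.0, -0.0]
contact_force: [1.5, -0.0, 1.0]
gripper_width: 0.0295
```

```bash
python3 -c "
from go import *
d=snap('wrist','w5');go(.4846,.0586,.048,-9.75);crop('w5',160,0,400,180,'w5c')"
```

```text
d mm [-22.   -0.1   0.3] rot deg [-0.01 -0.05 -0.01] yaw now -9.76 F [ 0.6 -0.4  0.1] M [-0.1  -0.2   0.04] t 9.7833 w 0.029714980905035587 p [506.3  54.7  48.3]
scale 3.3333333333333335
```

View pics/w5c.png

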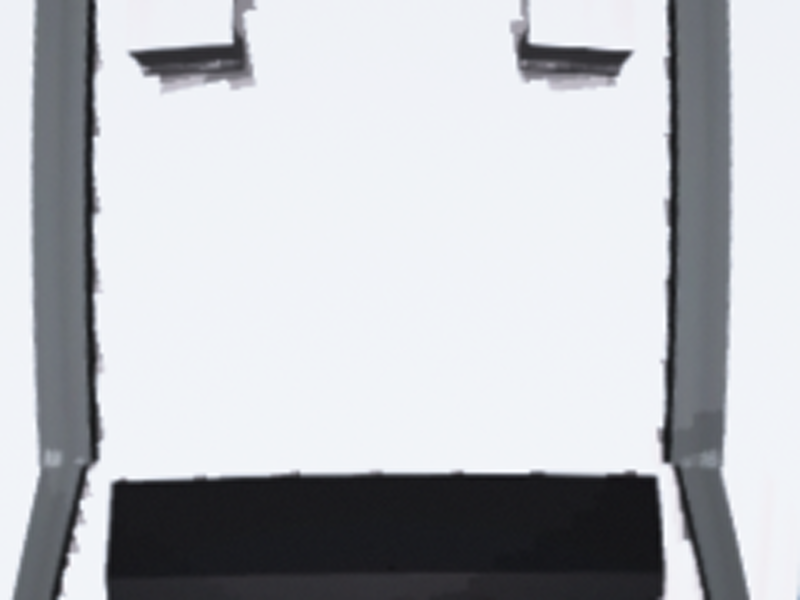

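Request:
{"name": "drive_tool", "arguments": {"commands": [{"fingers": 0.9,"xyz": [0.003,-0.0003,0],"angular": [0,0,0]},{"fingers": 0.9,"xyz": [0.006,-0.0003,0],"angular": [0,0,0]},{"fingers": 0.9,"xyz": [0.009,-0.0003,0],"angular": [0,0,0]},{"fingers": 0.9,"xyz": [0.012,-0.0003,0],"angular": [0,0,0]},{"fingers": 0.9,"xyz": [0.015,-0.0003,0],"angular": [0,0,0]}]}}

```text
time_s: 10.2
ee_pos: [0.5209, 0.0526, 0.0483]
ee_rot: [0.996, -0.085, 0.0, 0.0]
contact_force: [-1.7, 0.5, 2.8]
gripper_width: 0.0295
```

Request:
{"name": "drive_tool", "arguments": {"commands": [{"fingers": 0.9,"xyz": [0.003,0,0],"angular": [0,0,0]},{"fingers": 0.9,"xyz": [0.006,0,0],"angular": [0,0,0]},{"fingers": 0.9,"xyz": [0.009,0,0],"angular": [0,0,0]},{"fingers": 0.9,"xyz": [0.012,0,0],"angular": [0,0,0]},{"fingers": 0.9,"xyz": [0.015,0,0],"angular": [0,0,0]}]}}

```text
time_s: 10.62
ee_pos: [0.5357, 0.05, 0.0483]
ee_rot: [0.996, -0.085, 0.0, 0.0]
contact_force: [-2.4, 0.4, 3.6]
gripper_width: 0.0291
```

Request:
{"name": "drive_tool", "arguments": {"commands": [{"fingers": 0.9,"xyz": [0.003,0,0],"angular": [0,0,0]},{"fingers": 0.9,"xyz": [0.006,0,0],"angular": [0,0,0]},{"fingers": 0.9,"xyz": [0.009,0,0],"angular": [0,0,0]},{"fingers": 0.9,"xyz": [0.012,0,0],"angular": [0,0,0]},{"fingers": 0.9,"xyz": [0.015,0,0],"angular": [0,0,0]}]}}

```text
time_s: 11.03
ee_pos: [0.5505, 0.0475, 0.0483]
ee_rot: [0.996, -0.085, 0.0, 0.0]
contact_force: [-1.8, 0.4, 4.5]
gripper_width: 0.029
```

```bash
python3 -c "
from go import *
d=snap('wrist','w6');cams.get_image('top');go(.4846,.0586,.048,-9.75);crop('w6',160,0,400,180,'w6c')"
```

```text
d mm [-67.3   0.1   0.3] rot deg [-0.01 -0.06 -0.02] yaw now -9.77 F [1.4 0.1 1.5] M [-0.1  -0.24  0.  ] t 11.1333 w 0.029722525123498614 p [550.9  47.3  48.3]
scale 3.3333333333333335
```

View pics/w6c.png

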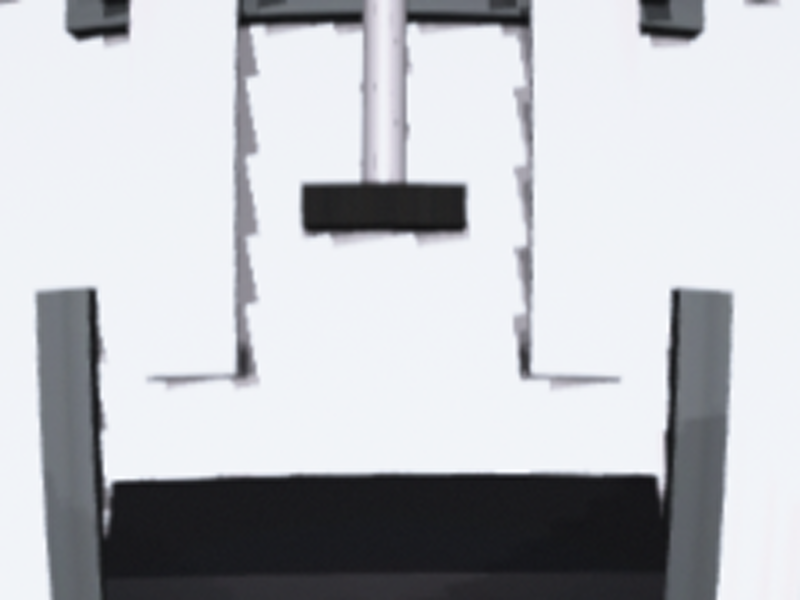

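```bash
python3 -c "
from go import *
d=L('w6'); p0=np.array([.5509,.0473,0]); a=np.radians(-9.77)
X=np.array([np.cos(a),np.sin(a),0]);Y=np.array([-X[1],X[0],0])
for n,u,v,z in [('bl',112,482,.014),('br',657,478,.014),('leafL',190,377,.030),('leafR',580,377,.030),('bufbot',385,231,.013),('buftop',385,222,.021),('glend',95,291,.017),('grend',675,291,.017)]:
  p=wonz(d,160+u*.3,v*.3,z); print(n,((p-p0)@X*1e3).round(1),((p-p0)@Y*1e3).round(1))
"
```

```text
bl 62.2 39.8
br 62.8 -40.1
leafL 77.7 24.7
leafR 77.6 -25.3
bufbot 97.9 -0.3
buftop 98.3 -0.3
glend 90.3 40.6
grend 90.3 -41.1
```

Request:
{"name": "drive_tool", "arguments": {"commands": [{"fingers": 0.9,"xyz": [0.0025,0,0],"angular": [0,0,0]},{"fingers": 0.9,"xyz": [0.005,0,0],"angular": [0,0,0]},{"fingers": 0.9,"xyz": [0.0075,0,0],"angular": [0,0,0]},{"fingers": 0.9,"xyz": [0.01,0,0],"angular": [0,0,0]},{"fingers": 0.9,"xyz": [0.0125,0,0],"angular": [0,0,0]}]}}

```text
time_s: 11.55
ee_pos: [0.5627, 0.0454, 0.0483]
ee_rot: [0.996, -0.085, -0.0, 0.0]
contact_force: [-2.7, 0.9, 4.7]
gripper_width: 0.0296
```

Request:
{"name": "drive_tool", "arguments": {"commands": [{"fingers": 0.9,"xyz": [0.0015,0,0],"angular": [0,0,0]},{"fingers": 0.9,"xyz": [0.003,0,0],"angular": [0,0,0]},{"fingers": 0.9,"xyz": [0.0045,0,0],"angular": [0,0,0]},{"fingers": 0.9,"xyz": [0.006,0,0],"angular": [0,0,0]},{"fingers": 0.9,"xyz": [0.0075,0,0],"angular": [0,0,0]}]}}

```text
time_s: 11.97
ee_pos: [0.5692, 0.0444, 0.0483]
ee_rot: [0.996, -0.085, -0.001, 0.0]
contact_force: [-8.2, 0.3, 10.3]
gripper_width: 0.0292
```

Request:
{"name": "drive_tool", "arguments": {"commands": [{"fingers": 0.9,"xyz": [0.0015,0,0],"angular": [0,0,0]},{"fingers": 0.9,"xyz": [0.003,0,0],"angular": [0,0,0]},{"fingers": 0.9,"xyz": [0.0045,0,0],"angular": [0,0,0]},{"fingers": 0.9,"xyz": [0.006,0,0],"angular": [0,0,0]},{"fingers": 0.9,"xyz": [0.0075,0,0],"angular": [0,0,0]}]}}

```text
time_s: 12.38
ee_pos: [0.5763, 0.0434, 0.0483]
ee_rot: [0.996, -0.085, -0.001, 0.0]
contact_force: [-9.4, 1.9, 9.6]
gripper_width: 0.0293
```

```bash
python3 -c "
from go import *
d=snap('wrist','w7');snap('side','s7');go(.5509,.0473,.0483,-9.77);crop('w7',160,0,400,180,'w7c');crop('s7',200,140,370,265,'s7c')"
```

```text
d mm [-26.    0.4   0.1] rot deg [0.01 0.09 0.05] yaw now -9.72 F [-7.1  1.4  9.6] M [0.25 1.3  0.04] t 12.4833 w 0.02952557852834511 p [576.6  43.3  48.3]
scale 3.3333333333333335
scale 4.705882352941177
```

View pics/w7c.png

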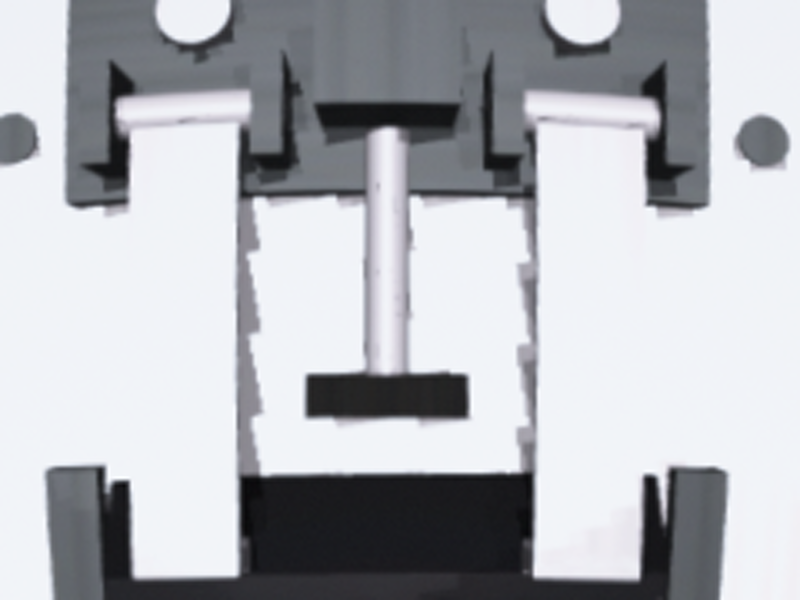

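View pics/s7c.png

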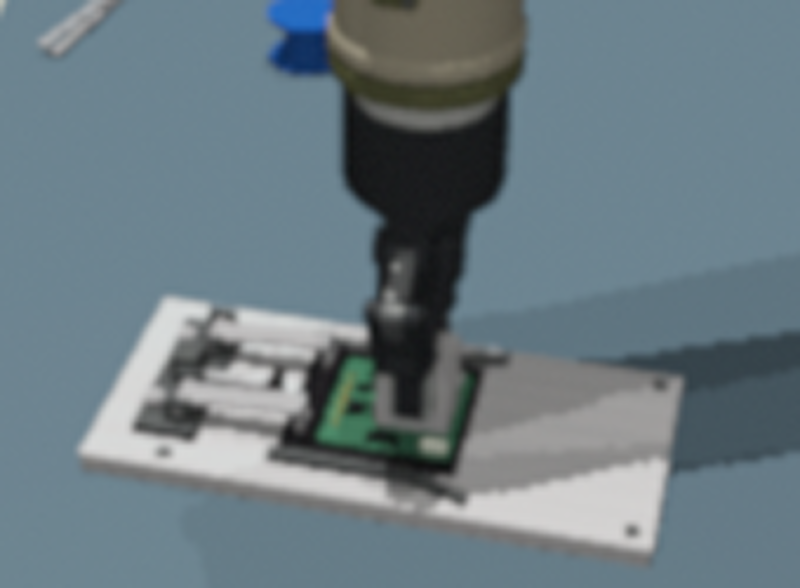

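Request:
{"name": "drive_tool", "arguments": {"commands": [{"fingers": 0.9,"xyz": [0.001,0,-0.0004],"angular": [0,0,0]},{"fingers": 0.9,"xyz": [0.002,0,-0.0004],"angular": [0,0,0]},{"fingers": 0.9,"xyz": [0.003,0,-0.0004],"angular": [0,0,0]},{"fingers": 0.9,"xyz": [0.004,0,-0.0004],"angular": [0,0,0]},{"fingers": 0.9,"xyz": [0.005,0,-0.0004],"angular": [0,0,0]}]}}

```text
time_s: 12.9
ee_pos: [0.5818, 0.0421, 0.0484]
ee_rot: [0.996, -0.085, -0.0, 0.0]
contact_force: [-3.4, 0.8, 1.6]
gripper_width: 0.0295
```

```bash
python3 -c "
from go import *
d=snap('wrist','w8');go(.5509,.0473,.0483,-9.77);crop('w8',160,60,400,240,'w8c')"
```

```text
d mm [-31.6   0.1   0.1] rot deg [0.01 0.03 0.03] yaw now -9.74 F [-3.   1.1  0.6] M [ 0.26  0.55 -0.03] t 12.95 w 0.02928106907354521 p [582.1  42.   48.4]
scale 3.3333333333333335
```

View pics/w8c.png

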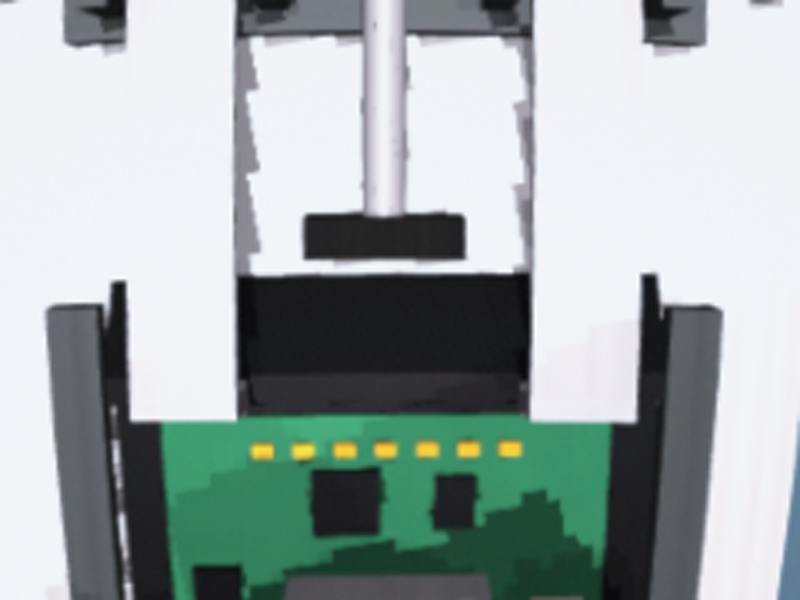

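Request:
{"name": "drive_tool", "arguments": {"commands": [{"fingers": 0.9,"xyz": [0.0007,0,0],"angular": [0,0,0]},{"fingers": 0.9,"xyz": [0.0014,0,0],"angular": [0,0,0]},{"fingers": 0.9,"xyz": [0.002,0,0],"angular": [0,0,0]},{"fingers": 0.9,"xyz": [0.0025,0,0],"angular": [0,0,0]},{"fingers": 0.9,"xyz": [0.0025,0,0],"angular": [0,0,0]}]}}

```text
time_s: 13.37
ee_pos: [0.5851, 0.0412, 0.0485]
ee_rot: [0.996, -0.085, 0.0, 0.0]
contact_force: [3.2, -0.5, -5.4]
gripper_width: 0.0294
```

```bash
python3 -c "
from go import *
d=snap('wrist','w9');go(.5509,.0473,.0483,-9.77);crop('w9',160,60,400,240,'w9c')
for f,eb,eg in [('w8',275,261)]:
  d=L(f);[print((wonz(d,160+385*.3,60+v*.3,z)-np.array([.5821,.042,0])).round(4)) for v,z in[(eb,.014),(eg,.013),(258,.021)]]"
```

```text
d mm [-34.7  -0.2   0.2] rot deg [ 0.   -0.04 -0.  ] yaw now -9.77 F [ 3.4 -1.  -5.8] M [-0.13 -0.64 -0.05] t 13.4167 w 0.02935072770752129 p [585.1  41.2  48.5]
scale 3.3333333333333335
[ 0.0618 -0.011   0.014 ]
[ 0.0637 -0.0113  0.013 ]
[ 0.0649 -0.0115  0.021 ]
```

View pics/w9c.png

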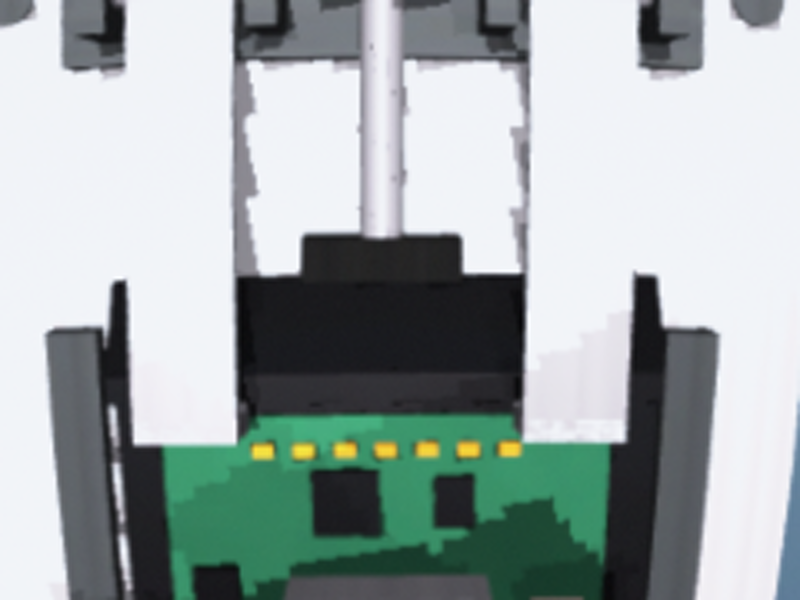

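Request:
{"name": "drive_tool", "arguments": {"commands": [{"fingers": 0.9,"xyz": [0.0003,0,0.0002],"angular": [0,0,0]},{"fingers": 0.9,"xyz": [0.0006,0,0.0003],"angular": [0,0,0]},{"fingers": 0.9,"xyz": [0.001,0,0.0003],"angular": [0,0,0]},{"fingers": 0.9,"xyz": [0.001,0,0.0003],"angular": [0,0,0]}]}}

```text
time_s: 13.75
ee_pos: [0.5854, 0.0413, 0.0484]
ee_rot: [0.996, -0.085, -0.0, 0.0]
contact_force: [-0.5, -1.3, -2.0]
gripper_width: 0.0294
```

```bash
python3 -c "
from go import *
cams.get_image('top');go(.5509,.0473,.0483,-9.77)
cams.get_image('top');go(.5509,.0473,.0483,-9.77)"
```

```text
d mm [-35.1  -0.    0.1] rot deg [0.02 0.02 0.01] yaw now -9.76 F [-0.4 -0.5 -0.9] M [-0.18  0.13 -0.15] t 13.8 w 0.029397291216387865 p [585.5  41.3  48.4]
d mm [-35.1  -0.    0.1] rot deg [0.02 0.01 0.01] yaw now -9.76 F [-2.2 -1.3 -2.3] M [-0.18  0.09 -0.12] t 13.85 w 0.02935632905481501 p [585.5  41.3  48.4]
```

Request:
{"name": "drive_tool", "arguments": {"commands": [{"fingers": 0.9,"xyz": [0.0004,0,0],"angular": [0,0,0]},{"fingers": 0.9,"xyz": [0.0008,0,0],"angular": [0,0,0]},{"fingers": 0.9,"xyz": [0.001,0,0],"angular": [0,0,0]},{"fingers": 0.9,"xyz": [0.001,0,0],"angular": [0,0,0]}]}}

```text
time_s: 14.18
ee_pos: [0.586, 0.0414, 0.0484]
ee_rot: [0.996, -0.085, -0.001, 0.0]
contact_force: [-6.1, -0.6, 1.9]
gripper_width: 0.0293
```

```bash
python3 -c "
from go import *
d=snap('wrist','w10');go(.5509,.0473,.0483,-9.77);crop('w10',160,60,400,240,'w10c')
snap('side','s10');go(.5509,.0473,.0483,-9.77);crop('s10',200,180,320,260,'s10c')"
```

```text
d mm [-35.6   0.1   0.2] rot deg [0.03 0.08 0.03] yaw now -9.74 F [-5.3 -1.3  2.5] M [-0.15  1.09 -0.1 ] t 14.2333 w 0.029341593512955216 p [586.   41.3  48.4]
scale 3.3333333333333335
d mm [-35.5   0.1   0.1] rot deg [0.03 0.08 0.03] yaw now -9.74 F [-5.2 -0.8  1.9] M [-0.14  1.01 -0.11] t 14.2833 w 0.029328571198302195 p [585.9  41.4  48.4]
scale 6.666666666666667
```

View pics/w10c.png

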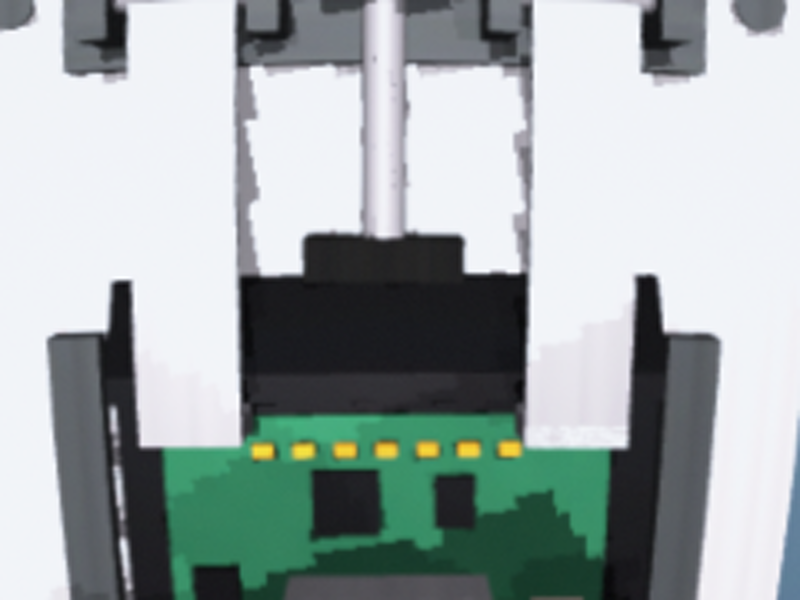

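View pics/s10c.png

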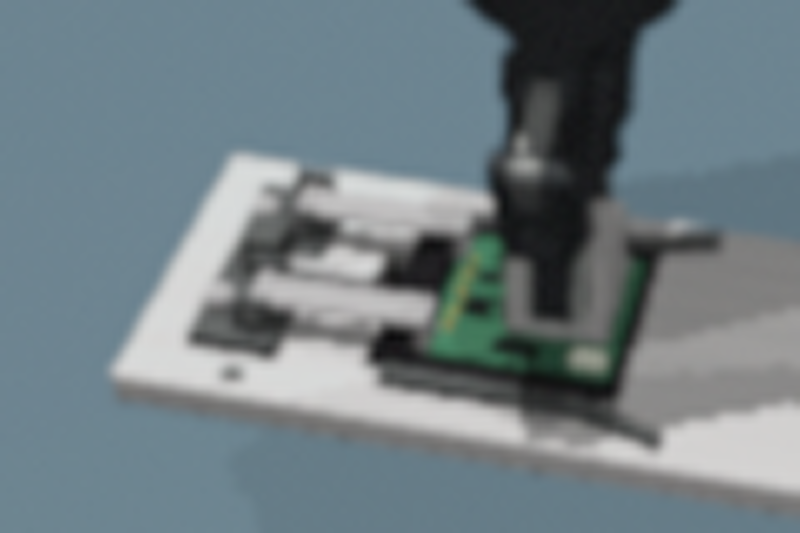

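Request:
{"name": "drive_tool", "arguments": {"commands": [{"fingers": 0.9,"xyz": [0.0004,0,0],"angular": [0,0,0]},{"fingers": 0.9,"xyz": [0.0007,0,0],"angular": [0,0,0]},{"fingers": 0.9,"xyz": [0.0007,0,0],"angular": [0,0,0]},{"fingers": 0.9,"xyz": [0.0007,0,0],"angular": [0,0,0]}]}}

```text
time_s: 14.62
ee_pos: [0.5864, 0.0414, 0.0484]
ee_rot: [0.996, -0.085, -0.001, 0.0]
contact_force: [-6.5, -0.4, 2.9]
gripper_width: 0.0295
```

```bash
python3 -c "
from go import *
d=snap('wrist','w11');go(.5509,.0473,.0483,-9.77);crop('w11',160,60,400,240,'w11c')"
```

```text
d mm [-36.    0.1   0.1] rot deg [0.03 0.1  0.04] yaw now -9.73 F [-6.9 -0.8  2.6] M [-0.14  1.23 -0.06] t 14.6667 w 0.029260297605569873 p [586.4  41.3  48.4]
scale 3.3333333333333335
```

View pics/w11c.png

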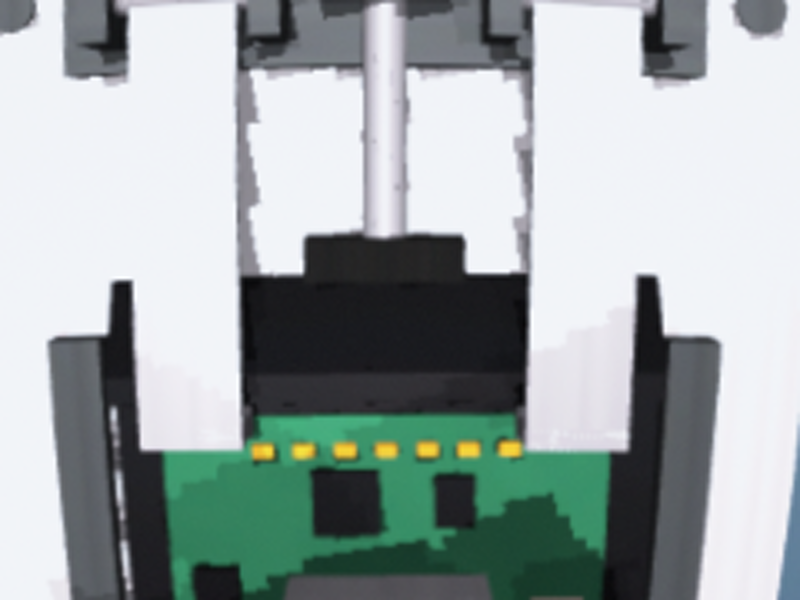

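Both leaves now look alike, and both are narrower (lower) than when on the crest, about 103 px wide against 107. The buffer is in by roughly 1.5 mm. I'll back off slightly as a hold test before letting go.

Request:
{"name": "drive_tool", "arguments": {"commands": [{"fingers": 0.9,"xyz": [-0.0005,0,0],"angular": [0,0,0]},{"fingers": 0.9,"xyz": [-0.001,0,0],"angular": [0,0,0]},{"fingers": 0.9,"xyz": [-0.0014,0,0],"angular": [0,0,0]},{"fingers": 0.9,"xyz": [-0.0014,0,0],"angular": [0,0,0]}]}}

```text
time_s: 15.0
ee_pos: [0.586, 0.0414, 0.0484]
ee_rot: [0.996, -0.085, 0.0, 0.0]
contact_force: [-0.8, 0.4, -1.5]
gripper_width: 0.029
```

```bash
python3 -c "
from go import *
d=snap('wrist','w12');go(.5509,.0473,.0483,-9.77);crop('w12',160,60,400,240,'w12c')"
```

```text
d mm [-35.5   0.1   0.1] rot deg [-0.   -0.01  0.03] yaw now -9.74 F [-1.8 -0.5 -2.6] M [-0.13  0.3  -0.03] t 15.05 w 0.029405681409515685 p [585.9  41.4  48.4]
scale 3.3333333333333335
```

View pics/w12c.png

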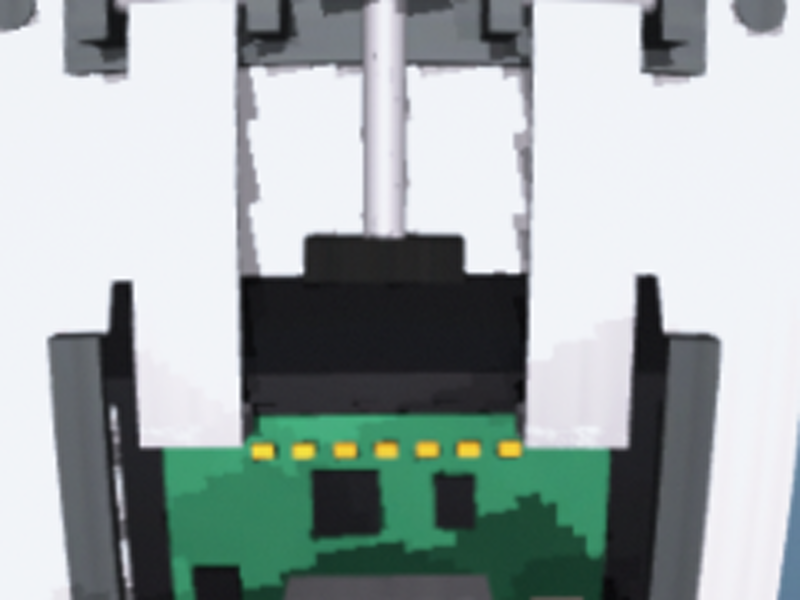

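Request:
{"name": "drive_tool", "arguments": {"commands": [{"fingers": 0.6,"xyz": [0,0,0],"angular": [0,0,0]},{"fingers": 0.5,"xyz": [0,0,0],"angular": [0,0,0]},{"fingers": 0.4,"xyz": [0,0,0],"angular": [0,0,0]},{"fingers": 0.3,"xyz": [0,0,0],"angular": [0,0,0]},{"fingers": 0.2,"xyz": [0,0,0],"angular": [0,0,0]}], "grip_force": 20}}

```text
time_s: 15.47
ee_pos: [0.5861, 0.0414, 0.0486]
ee_rot: [0.996, -0.085, 0.0, -0.0]
contact_force: [1.1, 0.2, -0.0]
gripper_width: 0.0683
```

Request:
{"name": "drive_tool", "arguments": {"commands": [{"fingers": 0.1,"xyz": [0,0,0],"angular": [0,0,0]},{"fingers": 0.1,"xyz": [0,0,0],"angular": [0,0,0]},{"fingers": 0.1,"xyz": [0,0,0],"angular": [0,0,0]},{"fingers": 0.1,"xyz": [0,0,0],"angular": [0,0,0]}]}}

```text
time_s: 15.8
ee_pos: [0.5859, 0.0414, 0.0484]
ee_rot: [0.996, -0.085, 0.0, 0.0]
contact_force: [-0.6, -0.1, 1.4]
gripper_width: 0.0767
```

```bash
python3 -c "
from go import *
d=snap('wrist','w13');go(.5509,.0473,.0483,-9.77);crop('w13',100,60,460,330,'w13c')"
```

```text
d mm [-35.5   0.1   0.1] rot deg [ 0.   -0.    0.02] yaw now -9.75 F [-0.4  0.1 -0.6] M [-0.01 -0.01  0.02] t 15.85 w 0.07650546223469497 p [585.9  41.4  48.4]
scale 2.2222222222222223
```

View pics/w13c.png

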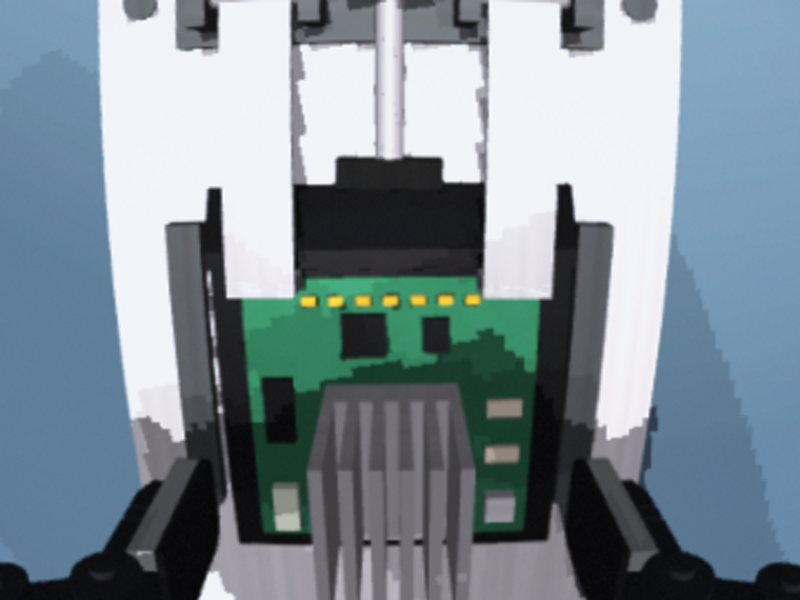

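The board is free of the fingers and still held by both clips, and the hand reads about zero force. I'll retreat straight up.

Request:
{"name": "drive_tool", "arguments": {"commands": [{"fingers": 0.1,"xyz": [0,0,-0.01],"angular": [0,0,0]},{"fingers": 0.1,"xyz": [0,0,-0.03],"angular": [0,0,0]},{"fingers": 0.1,"xyz": [0,0,-0.06],"angular": [0,0,0]},{"fingers": 0.1,"xyz": [-0.01,0,-0.09],"angular": [0,0,0]},{"fingers": 0.1,"xyz": [-0.02,0,-0.12],"angular": [0,0,0]}]}}

```text
time_s: 16.27
ee_pos: [0.5659, 0.0449, 0.1703]
ee_rot: [0.996, -0.085, 0.0, -0.0]
contact_force: [0.7, -0.2, -0.2]
gripper_width: 0.0767
```

Request:
{"name": "drive_tool", "arguments": {"commands": [{"fingers": 0.1,"xyz": [-0.03,0,-0.02],"angular": [0,0,0]},{"fingers": 0.1,"xyz": [-0.06,0,-0.03],"angular": [0,0,0]},{"fingers": 0.1,"xyz": [-0.09,0,-0.03],"angular": [0,0,0]},{"fingers": 0.1,"xyz": [-0.09,0,-0.03],"angular": [0,0,0]},{"fingers": 0.1,"xyz": [-0.09,0,-0.03],"angular": [0,0,0]}]}}

```text
time_s: 16.68
ee_pos: [0.4768, 0.0602, 0.1996]
ee_rot: [0.996, -0.085, 0.001, 0.001]
contact_force: [0.5, 0.1, 0.9]
gripper_width: 0.0769
```

```bash
python3 -c "
from go import *
d=snap('wrist','w14');snap('side','s14');snap('top','t14');go(.5509,.0473,.0483,-9.77);crop('w14',200,60,400,210,'w14c');crop('s14',200,185,320,265,'s14c')"
```

```text
d mm [ 73.7   0.  150.5] rot deg [-0.01 -0.03 -0.  ] yaw now -9.77 F [-0.1 -0.3 -0.6] M [ 0.02  0.04 -0.04] t 16.8333 w 0.07666159627339225 p [478.2  59.8 198.7]
scale 4.0
scale 6.666666666666667
```

View pics/w14.png

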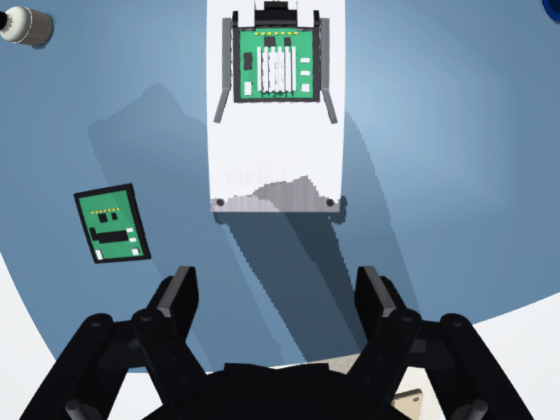

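View pics/s14c.png

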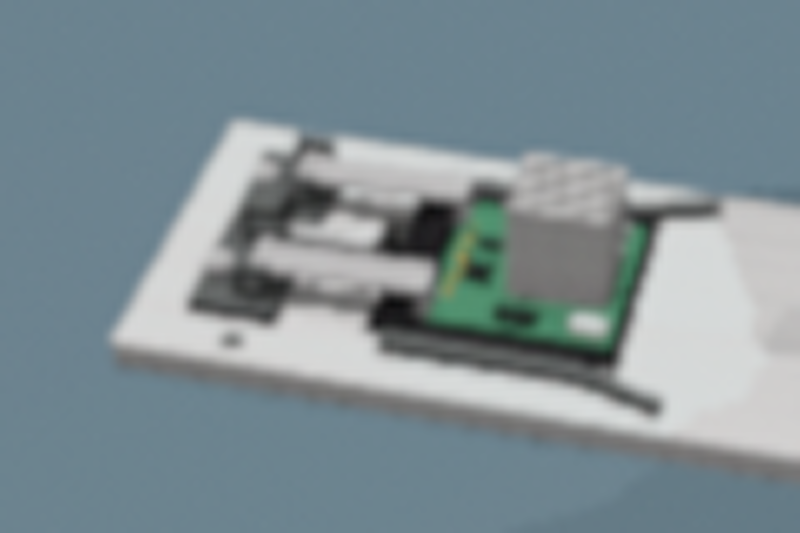

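View pics/t14.png

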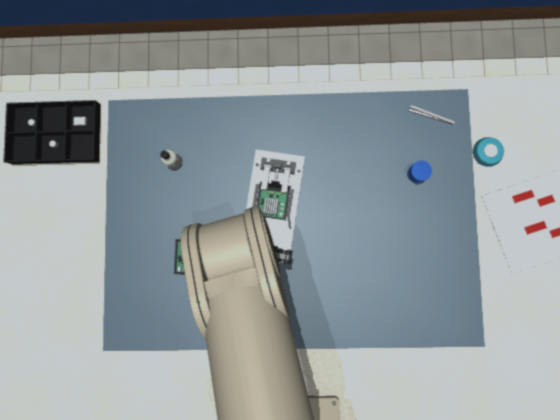

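The pictures show the board lying flat between the guides, both clip ends reaching past the bar onto the green board, and the buffer still against the edge. The bystanders haven't moved. I'm handing in.

```bash
python3 -c "
from station import arm
print(arm.hand_in())"
```

```text
the job is handed in; nothing more can be done
None
```

The heat-sink board is lying on the inspection stage, held by both clips, and the job is handed in; no verdict was given. I gripped it by the heat sink, laid it flat with its leading edge about 54 mm short of the stage origin, and slid it between the guides with the grip kept on. The last readings before hand-in were taken at 16.8 s of the 61 s allowed.

- **Clips:** in the wrist pictures both leaves dropped from their height on the bar's crest, right first and then left. They ended symmetrical, reaching past the bar onto the green board. Their angles are judged from the pictures, not read directly.
- **Buffer:** it was pushed in by about 1.5 mm at most, estimated from pictures. It stayed in by about 1 mm when I backed the arm off before letting go, which fits the clips holding the bar.
- **Forces:** the highest readings between moves were about 9 N along the slide and 11 N downward, the latter when first pressing the board onto the bed. I eased off the downward press before and during the slide.
- **Estimate that was off:** I had worked out 35.4 mm to the buffer, but contact came at about 34.6 mm. Pictures and force readings set the last steps instead.
- **After release:** the arm was clear, with about zero force on it, and the board had not moved. The spool and bottle were where they started. The bare board, partly hidden by the arm in the top view, also looked undisturbed.

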